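# Load the sample bar into the inclined collet

### The job

The long round steel bar has to go into the sample-preparation head on the microscopy bench. Snap it forward out of its spring clip (do not draw it up through the clip), feed it, lower end first, into the open inclined collet until it rests on the depth stop, then swing the collet lever fully down to lock it and let go. Leave the other two bars in their clips, and do not knock the bottle or the slide box aside.

Things in the scene. Friction and masses are not known exactly. Their poses are not given: they have to be found in the camera images.
- round_bar: THE BAR TO LOAD: plain bright steel round bar, 16 mm diameter, 130 mm long (the longest of the three), about 0.2 kg. It stands upright in one of the three clips of the rack. Origin at the centre of its lower end (its foot), z along the bar to its top end. The drag of the clip and foot plate may turn it a few degrees in the fingers, foot lagging.
- hex_bar: Bystander: darker steel hexagonal bar, 15 mm across flats, 100 mm long, upright in another clip. Origin at the centre of its lower end, z up along it.
- short_bar: Bystander: bright steel round bar, 16 mm diameter, 85 mm long, upright in the remaining clip. Origin at the centre of its lower end, z up along it.
- rack: Fixed grey rack, x -35 to 40 mm, 225 mm wide (y). Origin on the bench under the middle clip; -x is its front, the way the bars come out; z up. Bars stand on its 12 mm thick foot plate at x = 0, y = -72, 0, 72 mm, in any order. Back plate at x 26 to 38 mm, 62 mm high. Nothing stands over it but the bars.
- collet: Fixed round steel collet barrel, about 38 mm outside, leaning 30 degrees from vertical to the head's front (towards the robot). Origin at the centre of the mouth, about 102 mm above the bench; z points out of the bore along its axis, y is level. The mouth is a funnel about 31 mm wide, narrowing in 8 mm to an 18.6 mm bore.
- fixture: Fixed white head that carries the collet and lever: base plate x -60 to 95, y -130 to 45 mm, 14 mm thick; housing 89 mm high behind the collet (x 10 to 95, y -42 to 42 mm). Origin on the bench; x points to its back, z up. The collet's mouth is at (-26, 0, 102) mm.
- lever (a joint): Collet lever angle in rad: 0 = fully open (leaning forward, 65 degrees above level), 1.1 = fully closed against its stop (forward, 2 degrees above level). Starts open, at 0 to 0.35. Stiff (0.15 N m, about 1.5 N at the knob), stays where left. It swings forward (-x) and down in the head's x-z plane.
- lever_knob (a point): Centre of the black ball knob, 24 mm diameter, on the end of the 10 mm thick lever arm, 110 mm from the hinge.
- lever_hinge (a point): The lever's hinge point at (20, -90, 60) mm in the fixture frame; the hinge axis is parallel to the fixture's y. A grey bracket 16 mm thick, up to 74 mm high, stands just beside it at fixture y -100 to -116 mm, x 5 to 35 mm.
- bottle: Bystander: loose amber bottle, 54 mm diameter, 130 mm tall, standing behind the support stand. Origin at the centre of its base.
- slide_box: Bystander: loose flat blue box, 85 by 100 by 26 mm, nearer the robot. Origin at the centre of its underside.
- clip_mid (a point): Centre of the middle C-clip, on its bar's axis; the other clips are 72 mm to either side. Each clip is two sprung steel jaws, from 41 to 55 mm above the bench, that wrap the bar from behind with lips reaching to x = -16 mm; they spread when the bar is pulled straight to the rack's -x with about 5 to 15 N.
- collet_stop (a point): Depth stop: centre of the flat bottom of the bore, 50 mm below the mouth along the axis. The seated bar stands 80 mm out of the mouth. Three small jaws in the bore close on the bar as the lever swings down.
- stand: Obstacle: fixed laboratory support stand between the rack and the head: upright steel rod 12 mm diameter, 330 mm high, on a round foot 80 mm diameter, 14 mm high, with a 22 mm square clamp block on the rod centred 270 mm above the bench. Origin at the centre of its foot, on the bench.
Not all that is in view belongs to the job. What is shaped like the round_bar but purple is not meant.

How it is judged:
By the outcome, as a careful person would: the job done as asked, in the order asked, and still so for the second after the job is handed in, with the robot touching nothing.
It also fails if it takes over 64 s, if anything falls off the work surface, if the arm or the gripper's body presses on something with over 40 N, if the wrist force passes 120 N, or if a joint passes its speed limit or range.

### The arm

A 6-joint arm with a two-finger parallel gripper is mounted at the origin on the work surface. World frame = base frame: x ahead of the robot, y to its left, z up, the work surface at z = 0. Lengths are in m, angles in rad, forces in N, time in s.
With the tool pointing down it reaches from about 0.275 to 0.85 m from the base axis. Payload 19 kg.
Tool frame: the origin (TCP) lies midway between the tips of the shut fingers; the grasp point (between the pads) lies robot.tcp_to_grasp behind it (robot.tcp_to_grasp is the distance from the TCP to the grasp point, in m); z points along the fingers, x is the direction in which the jaws open and shut, and the axes are right-handed (so a half turn about z gives the same grasp; the last joint's range is limited). The gripper opens to 85 mm and grips with 20 to 120 N. Pads are 22 mm wide; open, the fingers measure 114 mm over their backs; the gripper's body (76 mm by 85 mm) begins 54 mm behind the grasp point. The pads swing forward as they close: fully open they stand 13 mm farther back than shut.
Start: joints at [-1.444, 0.15, 1.437, -0, 1.554, -0.134], TCP at [0.148, -0.556, 0.208] pointing down, gripper open.
Joint ranges: [-2.8, 2.8], [-0.68, 2.1], [0.12, 2.68], [-1.39, 4.53], [0.16, 2.79], [-2.81, 2.81]. Speed limits (rad/s): [1.89, 1.89, 2.22, 3.01, 3.01, 3.01].

### API

Orientations are given as a unit quaternion [w, x, y, z].
In Python, from bench import robot gives the robot as it stands. The module is installed in compiled form; this text tells all that it offers. Calls block until the motion is done:
- robot.movep(position, orientation): joint-space move of the TCP to a pose.
- robot.move_l(position, velocity=0.15, rotation=None): straight line of the TCP; rotation=None keeps the orientation; velocity is the mean speed in m/s.
- robot.move_joints(angles): joint-space move.
- robot.gripper_to(opening): finger opening in m; the grip force is fixed at half the most; returns when the fingers have stopped.
- robot.wait(seconds).
- robot.solve_ik(position, orientation): joint angles nearest the present ones, or None.
- robot.sense(): the state.
- robot.read_camera(name): name is "side" or "top" or "wrist"; returns a dict with "image" (400x640x3 uint8, red, green, blue), "mtx" (3x3 intrinsics, pixels), "R" (3x3) and "t" (3): a world point X has camera coordinates R X + t. Camera axes: x right, y down, z forward; pixel columns grow to the right and rows downward; lengths in m; the calibration is good to about 2 mm. A picture is of the moment at which its call begins. There is no depth.
A pose or a line that the arm cannot do raises robot.IKError and nothing moves.
- robot.hand_in(): hands the job in, once; it reports no verdict.
The state is a dict: "clock": time; "joints": joint angles; "qvel": joint speeds; "effort": joint torques, N m; "position": TCP position; "tool_rot": TCP orientation; "wrist_force": force on the tool from outside, world axes, zero at the start; "ft_torque": the same for the moment, N m; "opening": finger opening in m.
Only numpy, scipy, OpenCV 4.12 (cv2) and the standard library are available. Lean on these libraries where they do the work, as an engineer would, in place of code of your own. Each camera call takes 0.05 s, during which the arm holds its last target.

## Working session

There is one attempt and no reset: what is moved stays moved. The work goes in short steps, each a Python script; the robot and the scene stay as the last script left them, time stands still between calls to the robot, and variables do not carry over. Pictures are saved under pics/ and viewed, and the job is handed in when it is done.

```bash
ls; mkdir -p pics; python3 - <<'E'
from bench import robot
import cv2,pickle
print(robot.tcp_to_grasp)
s=robot.sense();print(s)
for n in("side","top","wrist"):
    c=robot.read_camera(n);pickle.dump(c,open(f"c0_{n}.pkl","wb"))
    cv2.imwrite(f"pics/0_{n}.png",c["image"][:,:,::-1]);print(n,c["mtx"].round(1).tolist(),c["R"].round(3).tolist(),c["t"].round(3).tolist())
E
```

```text
pics
0.0187
{'clock': 0.0, 'joints': array([-1.44402162e+00,  1.50965496e-01,  1.43799589e+00, -1.31065279e-05,
        1.55379624e+00, -1.33999296e-01]), 'qvel': array([ 6.15802261e-04,  7.05714973e-04, -1.73570172e-03,  9.31851152e-05,
       -4.28900643e-04,  1.49970057e-04]), 'effort': array([ 1.65324931e-03, -7.13055253e+01, -5.70867383e+01, -1.01766830e-04,
        9.05107678e-03,  5.94076187e-05]), 'position': array([ 0.14819487, -0.55530423,  0.20770465]), 'tool_rot': array([-4.08748177e-04,  7.93041063e-01, -6.09167902e-01, -4.15038744e-04]), 'wrist_force': array([0.32129135, 0.21230362, 0.36361753]), 'ft_torque': array([ 0.07322065, -0.02323292,  0.00678549]), 'opening': 0.08560980776703118}
side [[406.8, 0.0, 324.9], [0.0, 406.8, 201.7], [0.0, 0.0, 1.0]] [[-0.977, -0.212, -0.012], [-0.139, 0.684, -0.716], [0.16, -0.698, -0.698]] [0.517, 0.158, 0.828]
top [[438.3, 0.0, 323.1], [0.0, 438.3, 200.3], [0.0, 0.0, 1.0]] [[-0.018, -1.0, 0.021], [-0.992, 0.015, -0.122], [0.122, -0.023, -0.992]] [-0.013, 0.555, 1.065]
wrist [[296.9, 0.0, 323.3], [0.0, 296.9, 205.4], [0.0, 0.0, 1.0]] [[0.257, -0.966, -0.002], [-0.929, -0.248, 0.276], [-0.267, -0.069, -0.961]] [-0.574, -0.036, 0.379]
```

View pics/0_side.png

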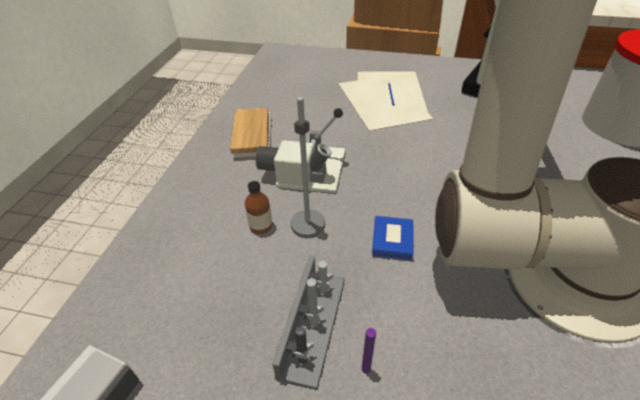

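View pics/0_top.png

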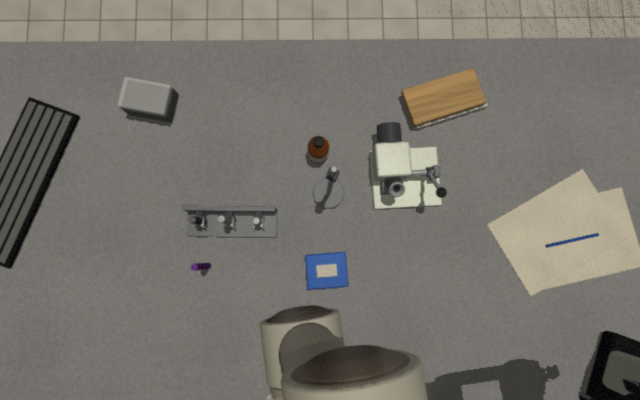

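View pics/0_wrist.png

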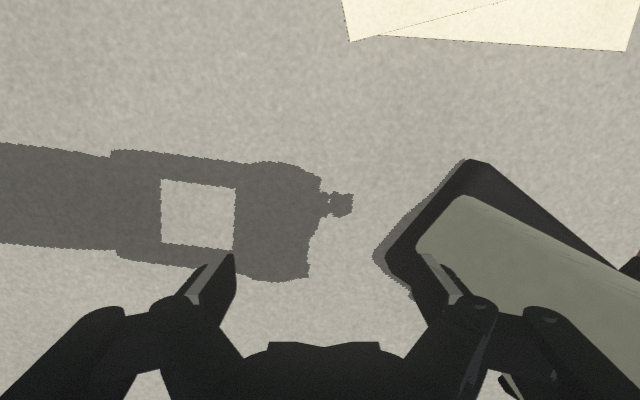

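```bash
python3 - <<'E'
import cv2,numpy as np
s=cv2.imread("pics/0_side.png");t=cv2.imread("pics/0_top.png")
cv2.imwrite("pics/1_side_rack.png",cv2.resize(s[250:390,260:390],None,fx=4,fy=4,interpolation=cv2.INTER_CUBIC))
cv2.imwrite("pics/1_top_rack.png",cv2.resize(t[195:280,175:290],None,fx=6,fy=6,interpolation=cv2.INTER_CUBIC))
cv2.imwrite("pics/1_top_head.png",cv2.resize(t[115:220,300:460],None,fx=5,fy=5,interpolation=cv2.INTER_CUBIC))
cv2.imwrite("pics/1_side_head.png",cv2.resize(s[90:245,240:370],None,fx=3.8,fy=3.8,interpolation=cv2.INTER_CUBIC))
E
```

```text
(no output)
```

View pics/1_side_rack.png

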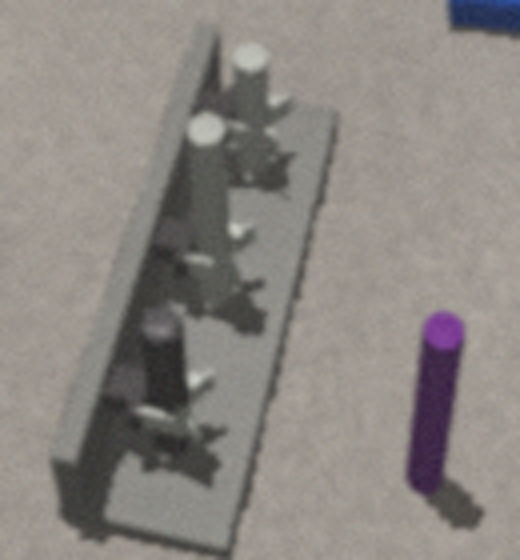

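View pics/1_top_rack.png

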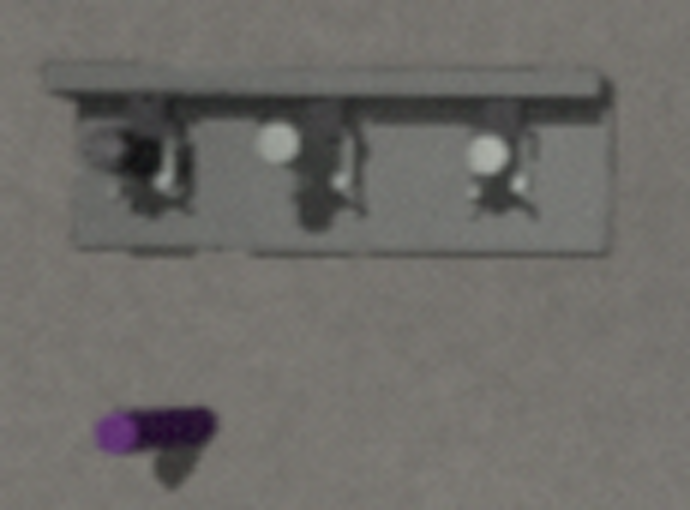

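View pics/1_top_head.png

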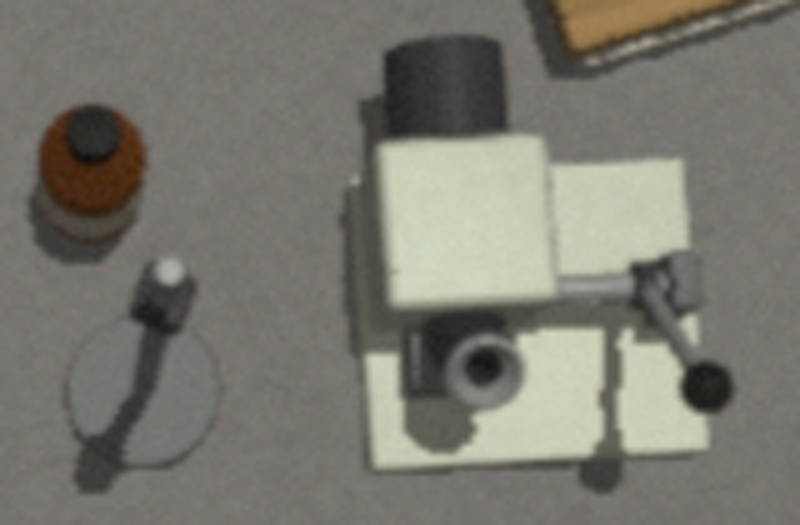

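View pics/1_side_head.png

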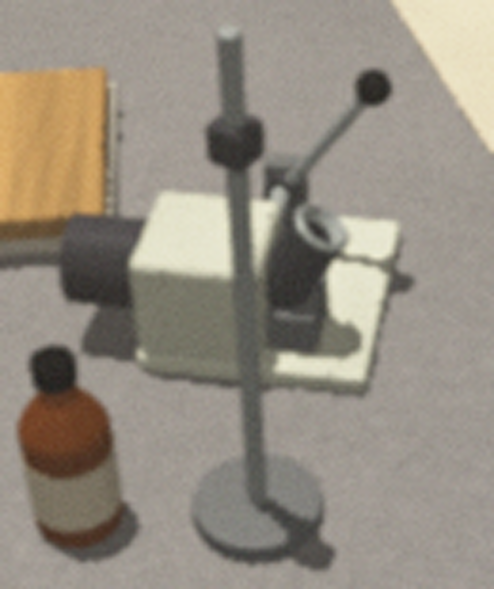

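The middle bar (side 311,282; top 221,219) is the candidate. Others: short bar (322,264), dark hex bar (300,331) and purple decoy (370,333) in the side view. The middle one is bright, round and tallest. Next I'll measure.

```bash
cat > h.py <<'E'
import numpy as np,cv2,pickle
def ray(c,p):
    R,t=np.array(c["R"]),np.array(c["t"])
    d=R.T@np.linalg.solve(c["mtx"],[p[0],p[1],1.]); return -R.T@t,d/np.linalg.norm(d)
def plane(c,p,z):
    o,d=ray(c,p); return o+d*(z-o[2])/d[2]
def tri(obs):
    A=np.zeros((3,3));b=np.zeros(3)
    for c,p in obs:
        o,d=ray(c,p);M=np.eye(3)-np.outer(d,d);A+=M;b+=M@o
    X=np.linalg.solve(A,b)
    return X,[np.round(proj(c,X)-p,1) for c,p in obs]
def proj(c,X):
    q=np.array(c["mtx"])@(np.array(c["R"])@X+np.array(c["t"]));return q[:2]/q[2]
def blob(img,roi,f):
    x0,y0,x1,y1=roi;m=f(img[y0:y1,x0:x1].astype(int)).astype(np.uint8)
    n,l,s,ce=cv2.connectedComponentsWithStats(m)
    i=1+np.argmax(s[1:,4]);return ce[i]+[x0,y0],s[i]
E
python3 - <<'E'
from h import *
S=pickle.load(open("c0_side.pkl","rb"));T=pickle.load(open("c0_top.pkl","rb"))
br=lambda th:(lambda a:a.min(2)>th)
dk=lambda th:(lambda a:a.max(2)<th)
for n,rs,rt,z in [("round",(303,275,320,290),(214,212,228,226),.142),("short",(315,257,330,270),(250,214,263,228),.097)]:
    ps,ss=blob(S["image"],rs,br(150));pt,st=blob(T["image"],rt,br(130))
    print(n,ps.round(1),ss[4],pt.round(1),st[4],tri([(S,ps),(T,pt)]),plane(S,ps,z).round(4),plane(T,pt,z).round(4))
print("hex",tri([(S,(300,330.4)),(T,(192.3,219.6))]),plane(T,(192.3,219.6),.112).round(4))
ps,ss=blob(S["image"],(330,105,346,121),dk(60));pt,st=blob(T["image"],(432,183,450,201),dk(45))
print("knob",ps,ss,pt,st,tri([(S,ps),(T,pt)]))
print("mouth",tri([(S,(324.0,149.5)),(T,(396.8,188.3))]),plane(T,(396.8,188.3),.102),plane(S,(324,149.5),.102))
# fixture white mask
im=T["image"].astype(int);m=((im.min(2)>140)&(im[:,:,0]-im[:,:,2]>5)).astype(np.uint8);m[:, :360]=0;m[:,460:]=0;m[:125]=0;m[215:]=0
cv2.imwrite("pics/2_m.png",cv2.resize(m[115:220,300:460]*255,None,fx=5,fy=5,interpolation=0))
E
```

```text
round [310.9 281.9] 49 [220.7 218.3] 28 (array([0.50447012, 0.21052651, 0.14142674]), [array([0.3, 0. ]), array([-0. , -0.2])]) [0.5049 0.2109 0.142 ] [0.5039 0.2103 0.142 ]
short [322.2 263.3] 54 [255.5 220.5] 32 (array([0.50202742, 0.1385007 , 0.09851975]), [array([0.4, 0.1]), array([-0. , -0.3])]) [0.5031 0.1374 0.097 ] [0.5013 0.1386 0.097 ]
hex (array([0.50539794, 0.28185399, 0.1117507 ]), [array([0.5, 0.1]), array([-0.1, -0.4])]) [0.5046 0.2816 0.112 ]
knob [337.75       112.90909091] [ 5  4  7  8 44] [440.96610169 191.83050847] [ 5  5  9  9 59] (array([ 0.55605224, -0.28660665,  0.14794335]), [array([0.2, 0. ]), array([-0. , -0.2])])
mouth (array([ 0.57242666, -0.19603734,  0.09926759]), [array([0., 0.]), array([-0., -0.])]) [ 0.5720095  -0.19550873  0.102     ] [ 0.5716273  -0.19249905  0.102     ]
```

View pics/2_m.png

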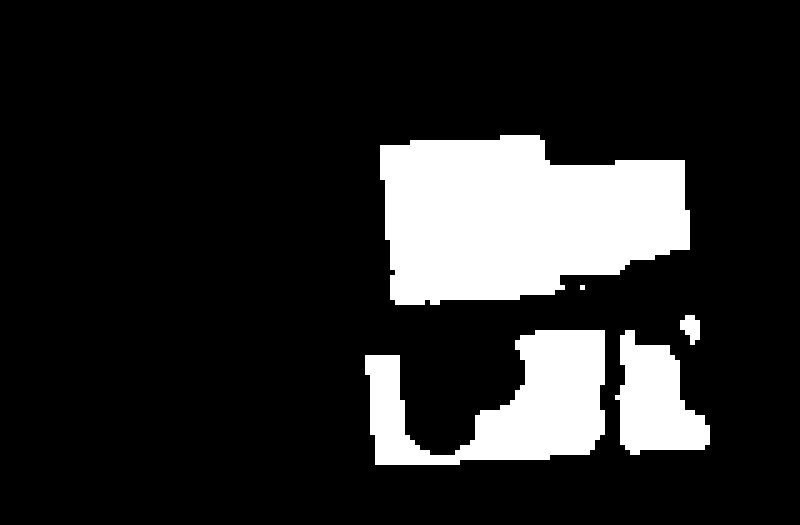

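```bash
python3 - <<'E'
from h import *
S=pickle.load(open("c0_side.pkl","rb"));T=pickle.load(open("c0_top.pkl","rb"))
P=lambda x,y:((x+.5)/5-.5+300,(y+.5)/5-.5+115)
q=lambda x,y,x0,y0,f:((x+.5)/f-.5+x0,(y+.5)/f-.5+y0)
# front edge rows via white transition per column
g=T["image"].min(2).astype(float)
pts=[]
for c in list(range(377,381))+list(range(397,418))+list(range(426,440)):
    col=g[196:215,c]; d=np.diff(col); i=np.argmin(d)
    w=-d[max(i-1,0):i+2]; pts.append((c,196+i+.5+(w@np.arange(-1,2)[:len(w)])/w.sum()))
vx,vy,x0,y0=cv2.fitLine(np.array(pts,np.float32),cv2.DIST_HUBER,0,.01,.01).ravel()
f=lambda c:(c,y0+(c-x0)*vy/vx)
a,b=plane(T,f(376),.014),plane(T,f(441),.014);d=a-b;print("front edge",a,b,"yaw",np.arctan2(-d[0],d[1]))
print("front corners",plane(T,P(373,468),.014),plane(T,P(709,450),.014))
print("housing top corners",[plane(T,P(*p),.089).round(4) for p in((377,145),(391,305),(546,135),(556,297))])
print("hinge post",plane(T,P(690,280),.074))
print("stand foot",plane(T,P(142,392),.014),"rodtop",plane(T,P(169,270),.33), "clamp",plane(T,P(163,305),.28))
print("purple",tri([(S,q(443,331,260,250,4)),(T,q(117,433,175,195,6))]))
print("bottle top",plane(T,P(92,133),.13), "box", plane(T,(327,270.5),.026))
print("rack back plate top front? edge",[plane(T,q(*p,175,195,6),.062).round(4) for p in((45,65),(600,68),(45,92),(600,97))])
print("rack foot front",[plane(T,q(*p,175,195,6),.012).round(4) for p in((72,250),(610,255))])
E
```

```text
front edge [ 0.53465184 -0.15728672  0.014     ] [ 0.5420133  -0.32478877  0.014     ] yaw 0.04392018354435175
front corners [ 0.53453659 -0.15267082  0.014     ] [ 0.54115281 -0.32577782  0.014     ]
housing top corners [array([ 0.6843, -0.1491,  0.089 ]), array([ 0.6055, -0.1534,  0.089 ]), array([ 0.6883, -0.2317,  0.089 ]), array([ 0.6083, -0.2332,  0.089 ])]
hinge post [ 0.61852855 -0.302924    0.074     ]
stand foot [ 0.57546563 -0.03536036  0.014     ] rodtop [ 0.5766022 -0.0353213  0.33     ] clamp [ 0.57254723 -0.03508708  0.28      ]
purple (array([0.3979443 , 0.27136328, 0.12782092]), [array([0.3, 0.1]), array([-0. , -0.2])])
bottle top [ 0.68119042 -0.01041566  0.13      ] box [ 0.37997555 -0.02879488  0.026     ]
rack back plate top front? edge [array([0.5436, 0.3207, 0.062 ]), array([0.5389, 0.097 , 0.062 ]), array([0.5326, 0.3204, 0.062 ]), array([0.5271, 0.097 , 0.062 ])]
rack foot front [array([0.4711, 0.3227, 0.012 ]), array([0.4652, 0.0975, 0.012 ])]
```

```bash
cat >> h.py <<'E'
from scipy.spatial.transform import Rotation as Ro
def quat(x,z):
    x=np.array(x,float);z=np.array(z,float);z/=np.linalg.norm(z);x-=z*(x@z);x/=np.linalg.norm(x)
    q=Ro.from_matrix(np.c_[x,np.cross(z,x),z]).as_quat();return q[[3,0,1,2]]
RY=-.024; FY=.045
RX=np.array([np.cos(RY),np.sin(RY),0]);RYv=np.array([-np.sin(RY),np.cos(RY),0])
FX=np.array([np.cos(FY),np.sin(FY),0]);FYv=np.array([-np.sin(FY),np.cos(FY),0])
AX=-.5*FX+np.array([0,0,np.cos(np.pi/6)])
BAR=np.array([.5043,.2106,0]);MOUTH=np.array([.571,-.1955,.102])
FO=np.array([.5957,-.194,0])
QR=quat(RYv,[0,0,-1]);QI=quat(FYv,-AX)
E
python3 - <<'E'
from h import *
from bench import robot
np.set_printoptions(precision=3,suppress=True)
for s in(1,-1):
    QR=quat(s*RYv,[0,0,-1]);QI=quat(s*FYv,-AX)
    for n,p,q in [("A",[.09,-.35,.3],QR),("B",[.36,0,.3],QR),("C",BAR+[0,0,.25],QR),("g",BAR+[0,0,.076],QR),("ins0",MOUTH+AX*(.05+.1),QI),("ins1",MOUTH+AX*.017,QI),("knob",[.556,-.2866,.16],QR),("kend",[.506,-.288,.075],QR)]:
        print(s,n,robot.solve_ik(p,q))
E
```

```text
1 A None
1 B [-0.215 -0.323  1.69  -0.     1.775 -1.762]
1 C [ 0.255  0.08   1.432 -0.     1.629 -1.292]
1 g [ 0.255  0.173  1.686 -0.     1.283 -1.292]
1 ins0 [-0.77  -0.254  1.867  0.404  1.181 -2.475]
1 ins1 [-0.657 -0.041  1.927  0.429  0.887 -2.484]
1 knob [-0.599  0.275  1.385 -0.     1.481 -2.146]
1 kend [-0.65   0.244  1.601 -0.     1.296 -2.197]
-1 A [-1.533 -0.32   1.688 -0.     1.774  0.062]
-1 B [-0.215 -0.323  1.69  -0.     1.775  1.38 ]
-1 C [ 0.255  0.08   1.432 -0.     1.629  1.849]
-1 g [ 0.255  0.173  1.686 -0.     1.283  1.849]
-1 ins0 [-0.77  -0.254  1.867  0.404  1.181  0.667]
-1 ins1 [-0.657 -0.041  1.927  0.429  0.887  0.657]
-1 knob [-0.599  0.275  1.385 -0.     1.481  0.996]
-1 kend [-0.65   0.244  1.601 -0.     1.296  0.945]
```

```bash
sed -i 's/QR=quat(RYv/QR=quat(-RYv/;s/QI=quat(FYv/QI=quat(-FYv/' h.py; python3 - <<'E'
from h import *
from bench import robot
robot.movep([.09,-.35,.3],QR);print(robot.sense()["clock"])
robot.movep([.36,0.02,.3],QR);print(robot.sense()["clock"])
robot.movep(BAR+[-.05,0,.25],QR);robot.gripper_to(.045)
s=robot.sense();print(s["clock"],s["position"],s["opening"],s["wrist_force"])
c=robot.read_camera("wrist");pickle.dump(c,open("c3.pkl","wb"));cv2.imwrite("pics/3_wrist.png",c["image"][:,:,::-1])
print("bar top predicted",proj(c,BAR+[0,0,.142]))
E
```

```text
1.075
3.0417
4.3917 [0.45435644 0.2103388  0.25018465] 0.04509505672648042 [ 0.08136321 -0.21437655 -0.33522082]
bar top predicted [322.18285085 143.01235241]
```

View pics/3_wrist.png

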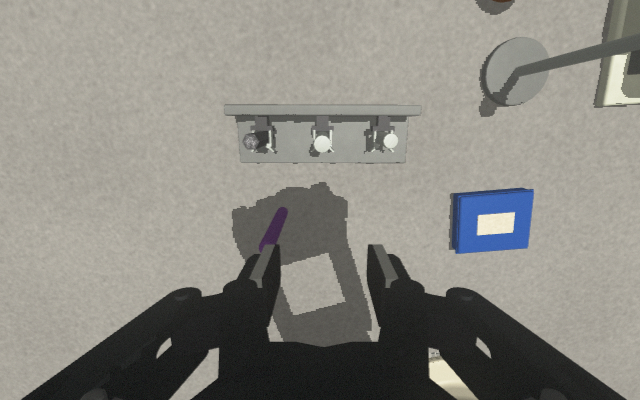

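The wrist view shows the middle bar's top disc at (322,143), as predicted; the hex bar is at (251,141), the short bar at (390,140) and the purple decoy near (275,228). Next I descend and grip.

```bash
python3 - <<'E'
from h import *
from bench import robot
c=pickle.load(open("c3.pkl","rb"))
p,s=blob(c["image"],(312,132,332,154),lambda a:a.min(2)>200);print(p,s[4],plane(c,p,.142))
for roi,z in(((380,130,400,152),.097),):
    p,s=blob(c["image"],roi,lambda a:a.min(2)>200);print(p,s[4],plane(c,p,z))
robot.move_l(BAR+[0,0,.20],.15)
robot.move_l(BAR+[0,0,.0763],.12)
s=robot.sense();print(s["clock"],s["position"],s["wrist_force"])
robot.gripper_to(.0)
s=robot.sense();print(s["clock"],s["position"],s["wrist_force"],s["ft_torque"],s["opening"])
c=robot.read_camera("wrist");pickle.dump(c,open("c4.pkl","wb"));cv2.imwrite("pics/4_wrist.png",c["image"][:,:,::-1])
E
```

```text
[323.01826484 142.66210046] 219 [0.50459163 0.20983652 0.142     ]
[390.43918919 140.34459459] 148 [0.50196904 0.13911952 0.097     ]
6.25 [0.50470109 0.21070018 0.07706974] [ 0.4505323  -0.10227107  0.61462711]
6.625 [0.50462422 0.21064575 0.0769181 ] [-0.93758943  0.00999778  6.55650967] [-0.1468509   0.14545453  0.03999558] 0.014412080039652489
```

View pics/4_wrist.png

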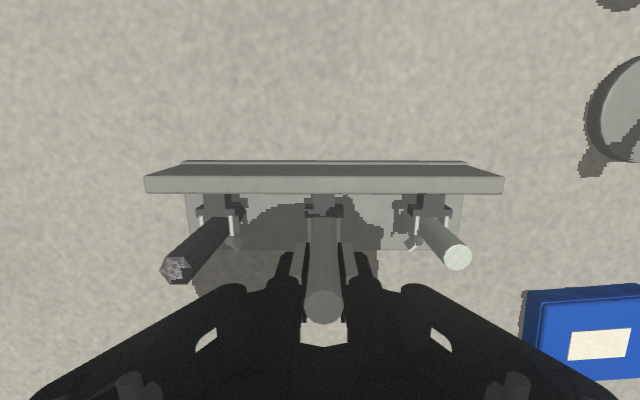

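The bar is between the pads (opening 14.4 mm), and both neighbours stand clear. Next: pull straight forward.

```bash
python3 - <<'E'
from h import *
from bench import robot
p0=robot.sense()["position"].copy()
for d in (.01,.02,.03,.04,.055,.07):
    robot.move_l(p0-RX*d,.06);s=robot.sense();print(d,s["wrist_force"].round(1),s["ft_torque"].round(2),s["opening"].round(4))
    if d==.02 or d==.07:
        c=robot.read_camera("side");cv2.imwrite(f"pics/5_side{d}.png",cv2.resize(c["image"][220:390,220:420,::-1],None,fx=3.5,fy=3.5,interpolation=cv2.INTER_CUBIC))
print(s["clock"],s["position"])
c=robot.read_camera("wrist");pickle.dump(c,open("c5.pkl","wb"));cv2.imwrite("pics/5_wrist.png",c["image"][:,:,::-1])
E
```

```text
Traceback (most recent call last):
AttributeError: 'float' object has no attribute 'round'
```

```bash
python3 - <<'E'
from h import *
from bench import robot
p0=np.array([.50462,.21065,.0769])
s=robot.sense();print(s["position"],s["wrist_force"].round(1),s["ft_torque"].round(2))
for d in (.02,.03,.04,.055,.07):
    robot.move_l(p0-RX*d,.06);s=robot.sense();print(d,s["wrist_force"].round(1),s["ft_torque"].round(2),round(s["opening"],4))
    if d==.02 or d==.07:
        c=robot.read_camera("side");cv2.imwrite(f"pics/5_side{d}.png",cv2.resize(c["image"][220:390,220:420,::-1],None,fx=3.5,fy=3.5,interpolation=cv2.INTER_CUBIC))
print(s["clock"],s["position"])
c=robot.read_camera("wrist");pickle.dump(c,open("c5.pkl","wb"));cv2.imwrite("pics/5_wrist.png",c["image"][:,:,::-1])
E
```

```text
[0.49475955 0.21094136 0.07718336] [1.7 1.1 0.9] [-0.05 -0.46  0.  ]
0.02 [ 1.1 -0.3  3.2] [-0.01 -0.19  0.  ] 0.0149
0.03 [ 1.3 -0.6  3.2] [-0.01 -0.41  0.02] 0.0144
0.04 [0.1 0.3 1.6] [-0.04 -0.11 -0.03] 0.0145
0.055 [-0.6 -0.7 -2.1] [-0.01 -0.02 -0.05] 0.0147
0.07 [ 0.6  0.1 -2.2] [-0.01  0.01 -0.  ] 0.0145
8.7833 [0.43444046 0.2123812  0.07703427]
```

View pics/5_side0.07.png

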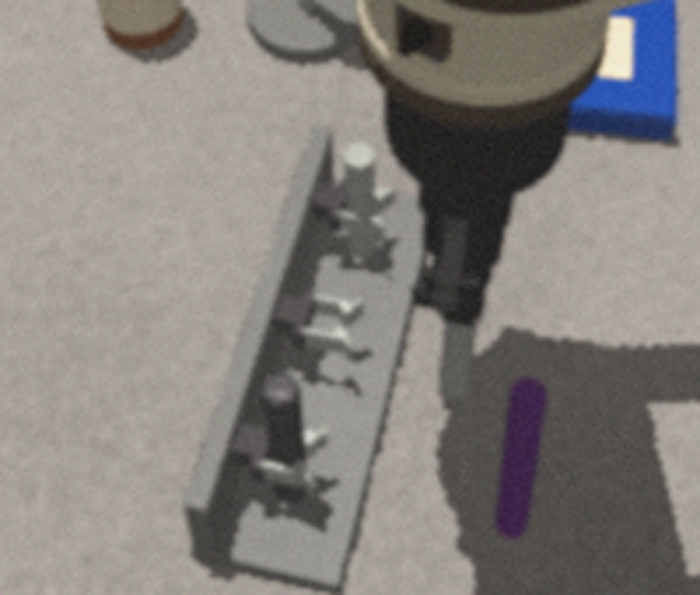

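View pics/5_wrist.png

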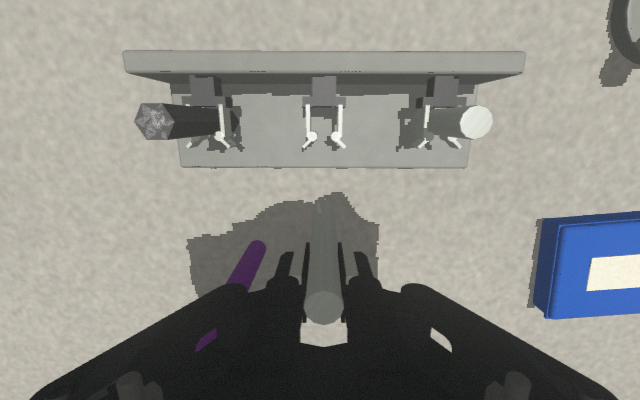

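The bar is out of the clip and in the fingers (weight −2.2 N), and the hex and short bars are still in their clips. I lift it and measure its tilt.

```bash
python3 - <<'E'
from h import *
from bench import robot
p=np.array([.43444,.21238,.077])
robot.move_l(p+[0,0,.13],.2)
s=robot.sense();print(s["clock"],s["position"],s["tool_rot"])
for n in("side","wrist"):
    c=robot.read_camera(n);pickle.dump(c,open(f"c6{n}.pkl","wb"))
    im=c["image"][:,:,::-1]
    im=cv2.resize(im[130:330,280:460],None,fx=3,fy=3,interpolation=cv2.INTER_CUBIC) if n=="side" else cv2.resize(im[150:350,230:420],None,fx=3,fy=3,interpolation=cv2.INTER_CUBIC)
    cv2.imwrite(f"pics/6_{n}.png",im)
    P=s["position"]
    g=P+[0,0,.0187]; print(n,"grasp",proj(c,g),"foot if straight (86-.. below)",proj(c,g-[0,0,.0838]),"top",proj(c,g+[0,0,.046]))
E
```

```text
9.6833 [0.4340515  0.21222932 0.20574183] [-7.27817682e-04 -6.98560018e-01  7.15551004e-01  3.64039359e-04]
side grasp [355.83978872 258.23201751] foot if straight (86-.. below) [353.70662202 290.62809813] top [357.20004656 237.57398702]
wrist grasp [324.04631198 254.72679119] foot if straight (86-.. below) [323.79505165 209.44011426] top [324.33249347 306.30759076]
```

View pics/6_side.png

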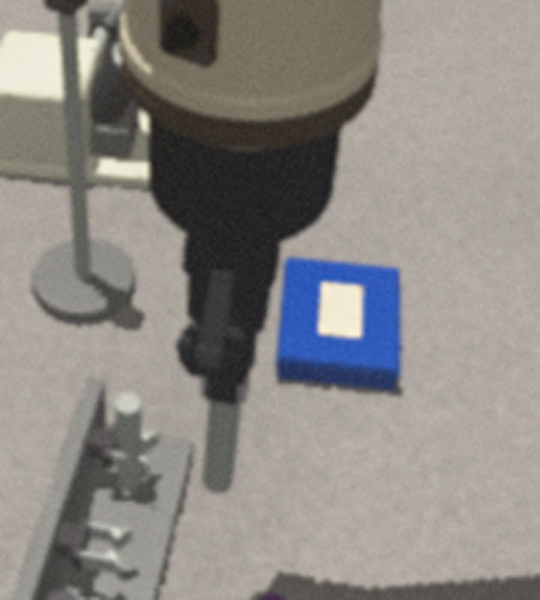

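View pics/6_wrist.png

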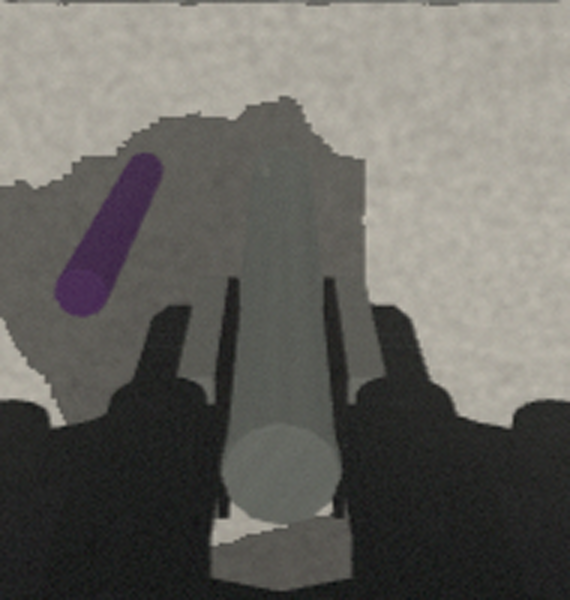

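```bash
python3 - <<'E'
from h import *
c=pickle.load(open("c6wrist.pkl","rb"));im=c["image"][185:250,290:355,::-1].astype(float)
cv2.imwrite("pics/7a.png",cv2.resize(np.clip((im-70)*4,0,255).astype(np.uint8),None,fx=8,fy=8,interpolation=cv2.INTER_CUBIC))
c=pickle.load(open("c6side.pkl","rb"));im=c["image"][250:300,330:380,::-1].astype(float)
cv2.imwrite("pics/7b.png",cv2.resize(np.clip(im*1.4-30,0,255).astype(np.uint8),None,fx=10,fy=10,interpolation=cv2.INTER_CUBIC))
# predicted foot circle top/bottom in wrist
P=np.array([0.43405,0.21223,0.20574]);cw=pickle.load(open("c6wrist.pkl","rb"))
F=P+[0,0,.0187-.0838];a=np.linspace(0,2*np.pi,60)
for nm,cc in(("w",cw),("s",c)):
    q=np.array([proj(cc,F+.008*np.array([np.cos(t),np.sin(t),0])) for t in a]);print(nm,q.min(0),q.max(0))
E
```

```text
w [313.93536595 199.91474261] [333.66316199 218.79215448]
s [348.70739089 286.39554939] [358.71723332 294.93628477]
```

View pics/7a.png

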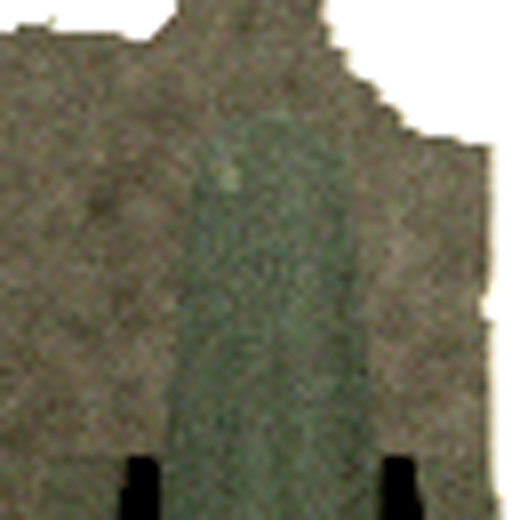

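View pics/7b.png

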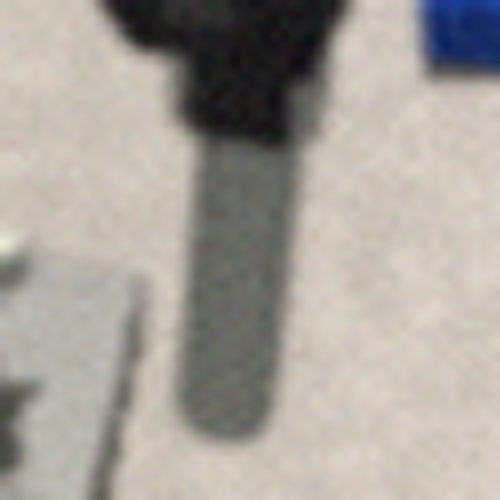

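Seen from both cameras, the bar's foot lags about 1–1.5 mm (~1.2°). I'll compensate, then carry it around the robot side of the stand to a pre-insert pose.

```bash
cat >> h.py <<'E'
LAG=np.radians(1.2); L=.0837
def ins(s,mouth=None,off=0,tilt=0):
    """TCP pose with foot s metres outside mouth along axis"""
    m=MOUTH if mouth is None else mouth
    th=np.radians(30)-LAG+tilt
    tz=np.sin(th)*FX-np.array([0,0,np.cos(th)])
    return m+AX*(s+L)+.0187*tz, quat(-FYv,tz)
E
python3 - <<'E'
from h import *
from bench import robot
robot.move_l([.40,.10,.27],.25)
robot.move_l([.40,-.12,.28],.25)
p,q=ins(.03)
robot.movep(p+AX*.04,q)
robot.move_l(p,.12)
s=robot.sense();print(s["clock"],p,s["position"],q,s["tool_rot"],s["wrist_force"],s["opening"])
for n in("side","top","wrist"):
    c=robot.read_camera(n);pickle.dump(c,open(f"c8{n}.pkl","wb"));im=c["image"][:,:,::-1]
    if n=="side":im=cv2.resize(im[70:220,240:400],None,fx=4,fy=4,interpolation=cv2.INTER_CUBIC)
    if n=="top":im=cv2.resize(im[110:260,330:480],None,fx=4,fy=4,interpolation=cv2.INTER_CUBIC)
    cv2.imwrite(f"pics/8_{n}.png",im)
E
```

```text
12.5833 [ 0.52320722 -0.19765213  0.18408015] [ 0.52351335 -0.1968429   0.18468055] [-0.17976209  0.70012713 -0.6693096   0.1718495 ] [-0.17981608  0.70075669 -0.66870684  0.17157328] [-0.69761382  0.69167397 -1.94379572] 0.014624391570259116
```

View pics/8_side.png

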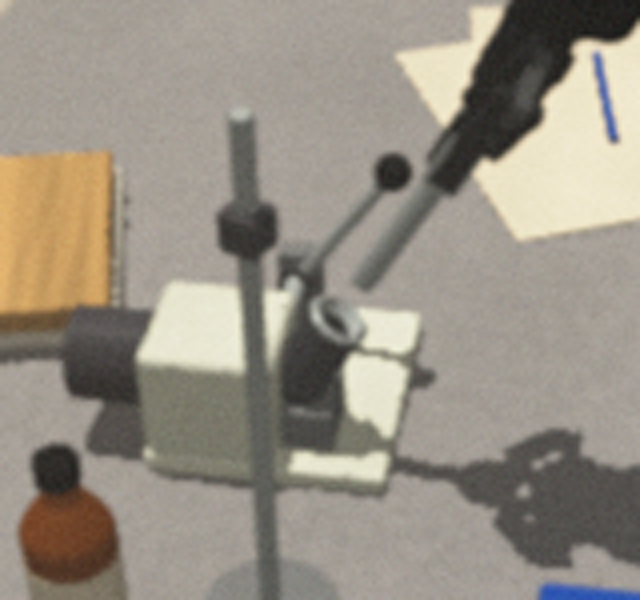

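View pics/8_top.png

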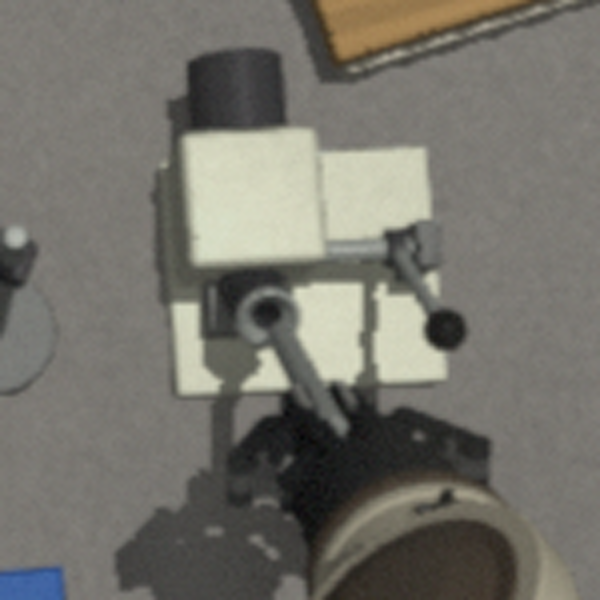

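View pics/8_wrist.png

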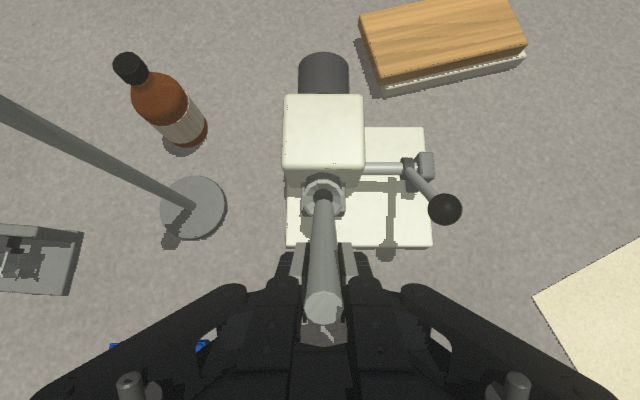

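```bash
python3 - <<'E'
from h import *
C={n:pickle.load(open(f"c8{n}.pkl","rb")) for n in("side","top","wrist")}
F=MOUTH+AX*.03
for n in C: print(n,"mouth",proj(C[n],MOUTH).round(1),"foot",proj(C[n],F).round(1),"grasp",proj(C[n],MOUTH+AX*(.03+L)).round(1))
def crop(n,x,y,w,h,f):
    cv2.imwrite(f"pics/9_{n}.png",cv2.resize(C[n]["image"][y:y+h,x:x+w,::-1],None,fx=f,fy=f,interpolation=cv2.INTER_CUBIC))
crop("side",310,110,50,60,10);crop("top",380,170,50,50,11);crop("wrist",280,160,90,100,6)
E
```

```text
side mouth [324.5 148.8] foot [330.6 140.5] grasp [349.  115.6]
top mouth [396.8 188.7] foot [399.5 193.5] grasp [407.7 208.2]
wrist mouth [323.9 198.2] foot [324.  208.2] grasp [324.3 255.1]
```

View pics/9_side.png

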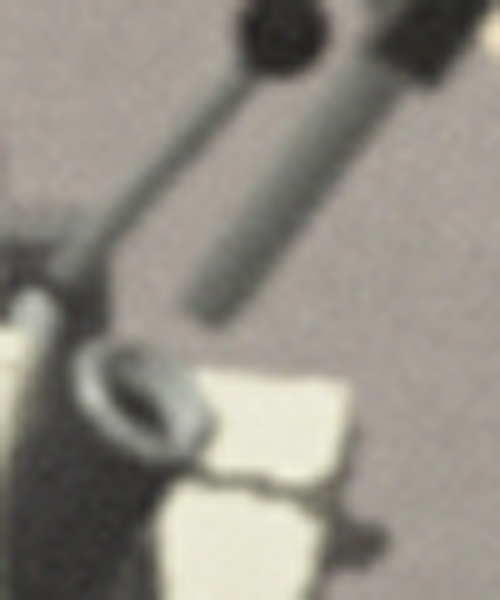

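View pics/9_top.png

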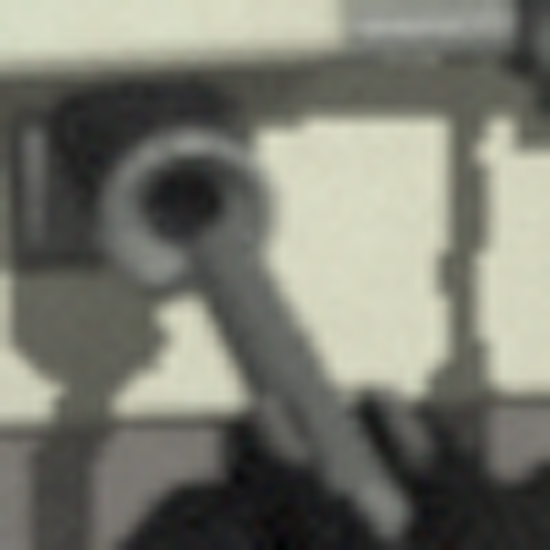

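View pics/9_wrist.png

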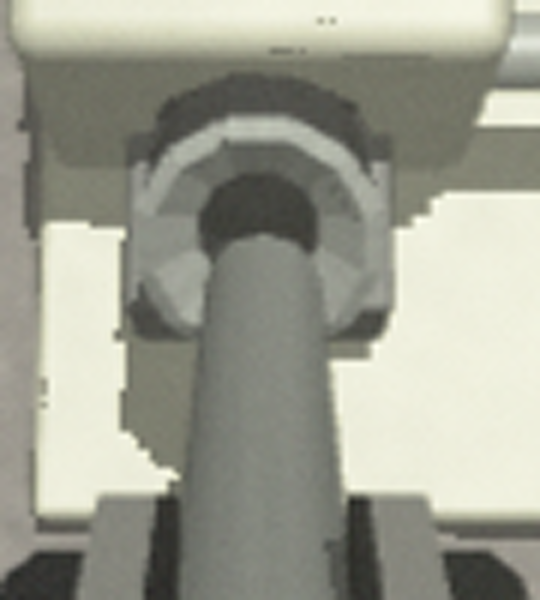

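```bash
python3 - <<'E'
from h import *
C={n:pickle.load(open(f"c8{n}.pkl","rb")) for n in("side","top","wrist")}
S0=pickle.load(open("c0_side.pkl","rb"));T0=pickle.load(open("c0_top.pkl","rb"))
print(tri([(C["side"],(323.8,149.7)),(C["top"],(396.6,188.6)),(C["wrist"],(323.,197.5))]),MOUTH)
print("foot",tri([(C["side"],(330.3,140.5)),(C["wrist"],(323.5,208.2))]),MOUTH+.03*AX)
E
```

```text
(array([ 0.57218167, -0.19499097,  0.09953375]), [array([ 0.2, -0. ]), array([-0.2, -0.2]), array([0.4, 0.1])]) [ 0.571  -0.1955  0.102 ]
foot (array([ 0.55633261, -0.1957859 ,  0.12819285]), [array([0.1, 0. ]), array([-0. , -0.4])]) [ 0.55601518 -0.19617477  0.12798076]
```

```bash
echo 'MOUTH=np.array([.5715,-.195,.1015])' >> h.py; cat > step.py <<'E'
from h import *
from bench import robot
import json,sys
UX=np.cos(np.pi/6)*FX+np.array([0,0,.5])  # lateral in xz plane, perp to AX
def go(ss,off,v=.04,lim=12):
    for s in ss:
        p,q=ins(s,MOUTH+UX*off[0]+FYv*off[1])
        robot.move_l(p,v,q)
        st=robot.sense();f=st["wrist_force"]+[0,0,2.0]
        fa,fx,fy=f@AX,f@UX,f@FYv
        print(round(s,4),"axial %.1f ux %.1f y %.1f"%(fa,fx,fy),"tq",(st["ft_torque"]).round(2),"off",np.round(off,4),round(st["clock"],1),"err",((st["position"]-p)@AX).round(4))
        off[0]+=np.clip(fx*1e-4,-.0008,.0008) if abs(fx)>3 else 0; off[1]+=np.clip(fy*1e-4,-.0008,.0008) if abs(fy)>3 else 0
        if fa>lim or max(abs(fx),abs(fy))>25: print("stop");break
    return s,off
E
python3 - <<'E'
from step import *
s,off=go(np.arange(.02,-.0201,-.005),[0,0])
json.dump([s,list(off)],open("st.json","w"))
c=robot.read_camera("wrist");cv2.imwrite("pics/10_wrist.png",cv2.resize(c["image"][150:330,230:420,::-1],None,fx=3,fy=3,interpolation=cv2.INTER_CUBIC))
E
```

```text
0.02 axial -0.0 ux -0.6 y 1.2 tq [ 0.03  0.43 -0.02] off [0 0] 13.2 err -0.0002
0.015 axial 0.7 ux 0.9 y -0.2 tq [ 0.    0.45 -0.1 ] off [0 0] 13.4 err -0.0003
0.01 axial -0.4 ux 1.1 y 0.6 tq [-0.04  0.44  0.01] off [0 0] 13.7 err -0.0003
0.005 axial 0.4 ux 0.2 y 0.6 tq [-0.04  0.47 -0.01] off [0 0] 14.0 err -0.0003
-0.0 axial -0.5 ux -0.9 y 0.5 tq [-0.01  0.45 -0.08] off [0 0] 14.2 err -0.0003
-0.005 axial -1.0 ux 0.2 y 0.5 tq [-0.02  0.44  0.01] off [0 0] 14.5 err -0.0003
-0.01 axial -1.6 ux -0.8 y 0.3 tq [-0.01  0.61  0.01] off [0 0] 14.8 err -0.0003
-0.015 axial -0.5 ux -1.3 y 0.5 tq [-0.02  0.68 -0.  ] off [0 0] 15.1 err -0.0003
-0.02 axial -1.1 ux -0.2 y 0.4 tq [-0.05  0.76 -0.03] off [0 0] 15.3 err -0.0003
```

View pics/10_wrist.png

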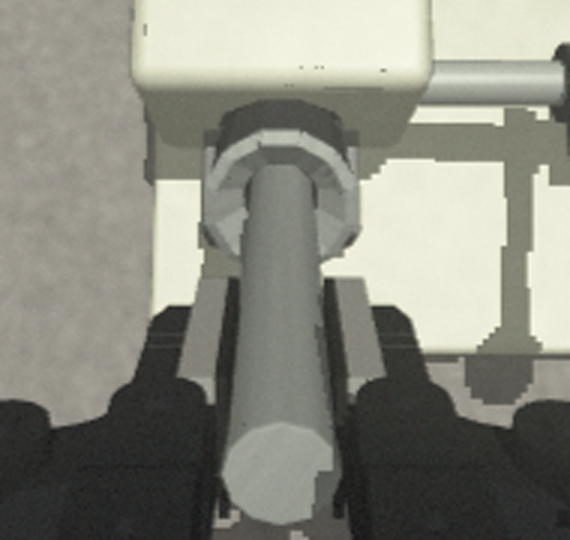

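The bar's foot is in the bore and the forces are low. I continue towards the stop.

```bash
python3 - <<'E'
from step import *
s,off=json.load(open("st.json"))
s,off=go(list(np.arange(-.025,-.0451,-.005))+list(np.arange(-.047,-.0581,-.001)),off,lim=9)
json.dump([s,list(off)],open("st.json","w"))
E
```

```text
-0.025 axial -1.6 ux -1.2 y 0.9 tq [ 0.03  0.79 -0.  ] off [0 0] 15.7 err -0.0003
-0.03 axial -0.6 ux -1.4 y 0.6 tq [-0.02  0.73  0.02] off [0 0] 15.9 err -0.0003
-0.035 axial -1.3 ux -1.0 y 0.2 tq [-0.02  0.84  0.03] off [0 0] 16.2 err -0.0003
-0.04 axial -1.5 ux -1.7 y 0.1 tq [-0.05  0.89  0.07] off [0 0] 16.5 err -0.0003
-0.045 axial -1.6 ux -1.5 y 0.5 tq [-0.02  0.91  0.06] off [0 0] 16.8 err -0.0002
-0.047 axial -1.6 ux -2.0 y -0.5 tq [-0.09  0.94 -0.08] off [0 0] 17.0 err -0.0001
-0.048 axial -1.2 ux -2.2 y 0.6 tq [-0.07  1.01 -0.04] off [0 0] 17.3 err -0.0
-0.049 axial 10.2 ux -5.7 y 0.6 tq [0.12 1.51 0.07] off [0 0] 17.5 err 0.0004
stop
```

Axial contact came at a depth of 49 mm, which agrees with the stop at 50 mm. I release, back off along the axis and look.

```bash
python3 - <<'E'
from step import *
robot.gripper_to(.045)
s=robot.sense();p=s["position"];print(s["wrist_force"],s["opening"])
robot.move_l(p+AX*.09,.12)
robot.move_l(p+AX*.12-FX*.05,.2)
s=robot.sense();print(s["clock"],s["position"])
for n in("side","top","wrist"):
    c=robot.read_camera(n);pickle.dump(c,open(f"c11{n}.pkl","wb"));im=c["image"][:,:,::-1]
    if n=="side":im=cv2.resize(im[70:220,240:400],None,fx=4,fy=4,interpolation=cv2.INTER_CUBIC)
    if n=="top":im=cv2.resize(im[110:260,330:480],None,fx=4,fy=4,interpolation=cv2.INTER_CUBIC)
    cv2.imwrite(f"pics/11_{n}.png",im)
    print(n,"bar top pred",proj(c,MOUTH+.08*AX))
E
```

```text
[-0.2083017  -0.38342637  0.23304202] 0.04522898454486657
19.325 [ 0.45339708 -0.20059145  0.21900508]
side bar top pred [341.09245305 126.25674077]
top bar top pred [403.94327607 201.80475771]
wrist bar top pred [323.9227095  151.43453097]
```

View pics/11_side.png

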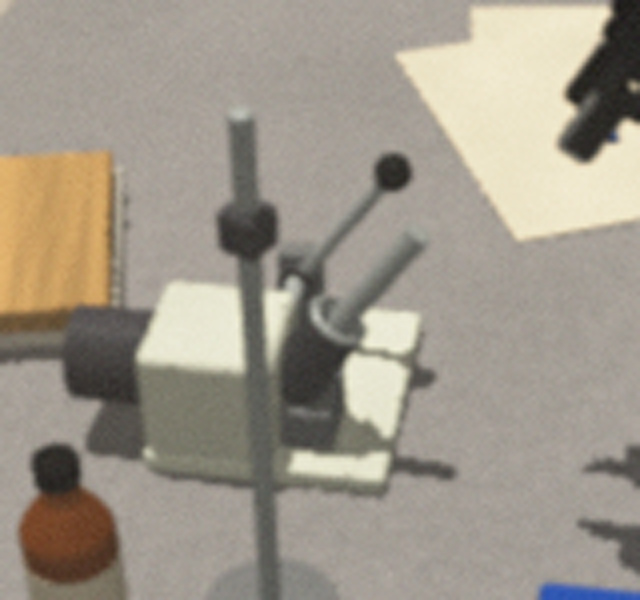

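View pics/11_wrist.png

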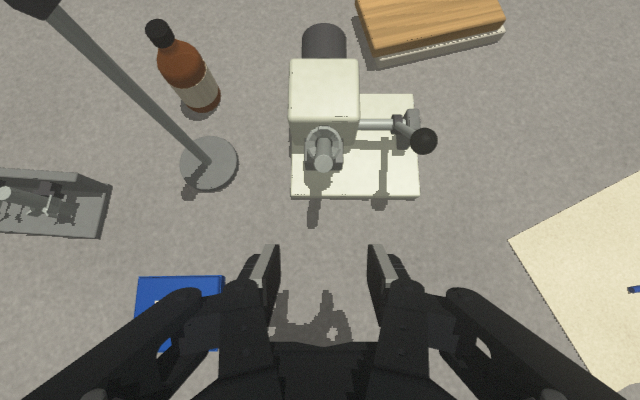

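View pics/11_top.png

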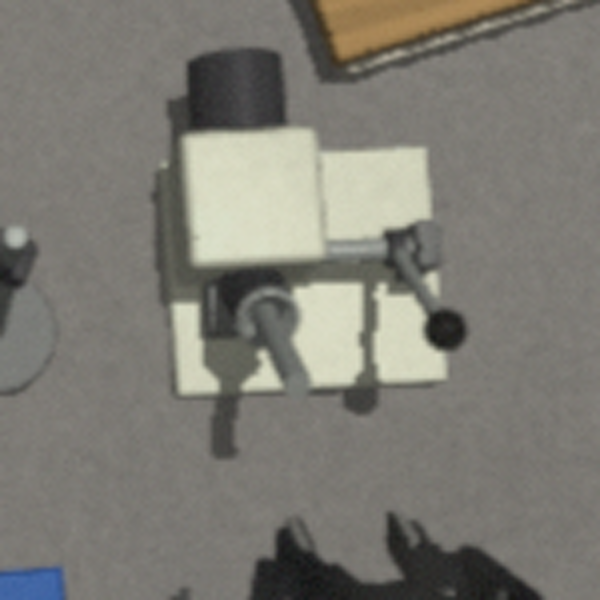

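The bar stands in the collet with its top at about side (343.7,129.7), leaning slightly within the bore clearance as expected. The lever is next, after triangulating the knob from three views.

```bash
python3 - <<'E'
from step import *
C={n:pickle.load(open(f"c11{n}.pkl","rb")) for n in("side","top","wrist")}
dk=lambda th:(lambda a:a.max(2)<th)
o=[(C[n],blob(C[n]["image"],r,dk(t))[0]) for n,r,t in(("side",(330,105,346,121),60),("top",(432,183,450,201),45),("wrist",(409,126,440,156),50))]
print([x[1].round(1) for x in o]);K,r=tri(o);print(K,r)
H=FO+FX*.02-FYv*.09+[0,0,.06];d=K-H
print("hinge",H,"knob rel fx,fy,z",d@FX,d@FYv,d[2],"rad",np.hypot(d@FX,d[2]),"ang",np.degrees(np.arctan2(d[2],-d@FX)))
q=quat(-FYv,[0,0,-1])
print(robot.solve_ik([.45,-.285,.25],q),robot.solve_ik([.5,-.285,.07],q))
E
```

```text
[array([337.8, 112.9]), array([440.9, 191.8]), array([430. , 150.3])]
[ 0.55457321 -0.29161019  0.14232002] [array([1.1, 1. ]), array([1.5, 0.8]), array([-2.3, -5.8])]
hinge [ 0.61972839 -0.28300919  0.06      ] knob rel fx,fy,z -0.06547613335934371 -0.005661297228194375 0.0823200214369817 rad 0.10518417166606242 ang 51.5017769739016
[-7.09256139e-01  5.10422809e-02  1.46305035e+00 -4.44089210e-16
  1.62750003e+00  8.16540188e-01] [-6.51911973e-01  2.35743990e-01  1.62311551e+00 -4.44089210e-16
  1.28273315e+00  8.73884354e-01]
```

```bash
cat >> step.py <<'E'
H=FO+FX*.02-FYv*.09+[0,0,.06]
QK=quat(-FYv,[0,0,-1])
def tip(a,dz=0,dx=0):
    a=np.radians(a);return H+.11*(-np.cos(a)*FX+np.array([0,0,np.sin(a)]))+[0,0,.012+dz]+FX*dx
E
python3 - <<'E'
from step import *
robot.gripper_to(0)
robot.movep([.45,-.285,.26],QK)
robot.move_l(tip(54,.06),.2)
robot.move_l(tip(54,.008),.12)
s=robot.sense();print(s["clock"],s["position"],tip(54,.008),s["wrist_force"],s["opening"])
for n in("side","top","wrist"):
    c=robot.read_camera(n);pickle.dump(c,open(f"c12{n}.pkl","wb"));im=c["image"][:,:,::-1]
    if n=="side":im=cv2.resize(im[50:200,240:400],None,fx=4,fy=4,interpolation=cv2.INTER_CUBIC)
    cv2.imwrite(f"pics/12_{n}.png",im)
E
```

```text
21.9667 [ 0.5550782  -0.28614478  0.16996759] [ 0.55513746 -0.28591775  0.16899187] [-0.40347165  0.52847604  0.54108506] 0.0003500367651482325
```

View pics/12_side.png

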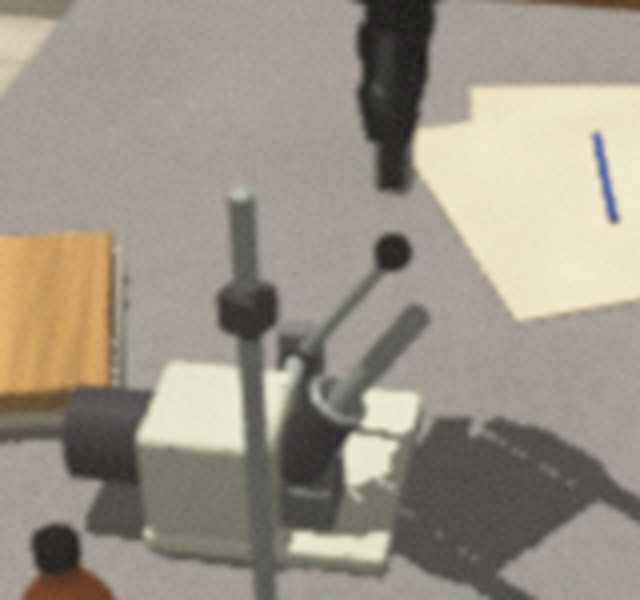

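View pics/12_wrist.png

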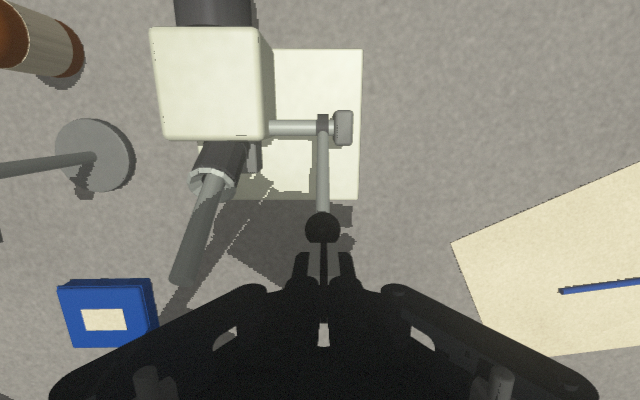

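```bash
python3 - <<'E'
from step import *
C={n:pickle.load(open(f"c12{n}.pkl","rb")) for n in("side","top","wrist")}
P=np.array([0.55508,-0.28614,0.16997]);K=np.array([.556,-.2866,.148])
for n in C: print(n,"tcp",proj(C[n],P).round(1),"knob",proj(C[n],K).round(1))
dk=lambda th:(lambda a:a.max(2)<th)
print(tri([(C["side"],(337.7,112.9)),(C["wrist"],(322.8,228.))]))
E
```

```text
side tcp [338.3 105.3] knob [337.9 112.9]
top tcp [443.6 190.7] knob [440.9 191.7]
wrist tcp [323.9 241.4] knob [324.6 227.3]
(array([ 0.55608362, -0.28532243,  0.14892747]), [array([ 0.1, -0. ]), array([-0.1, -0.4])])
```

```bash
python3 - <<'E'
from step import *
C={n:pickle.load(open(f"c12{n}.pkl","rb")) for n in("side","top","wrist")}
def crop(n,x,y,w,h,f):
    cv2.imwrite(f"pics/13_{n}.png",cv2.resize(C[n]["image"][y:y+h,x:x+w,::-1],None,fx=f,fy=f,interpolation=cv2.INTER_CUBIC))
crop("side",310,70,60,60,9);crop("top",410,160,60,60,9);crop("wrist",280,190,90,110,5)
E
```

```text
(no output)
```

View pics/13_side.png

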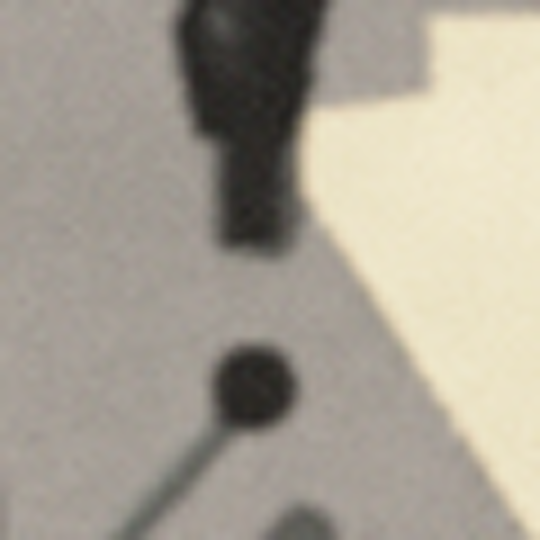

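View pics/13_wrist.png

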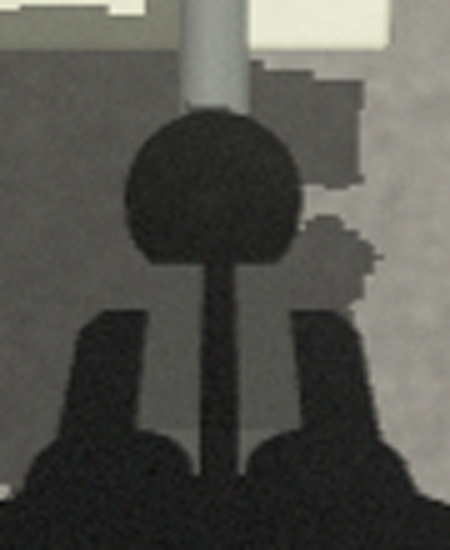

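View pics/13_top.png

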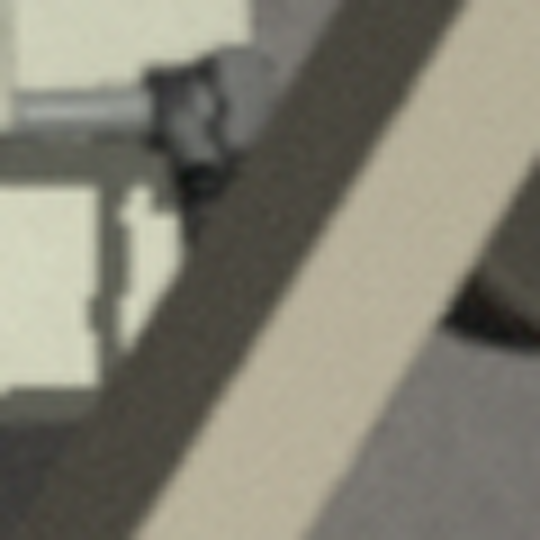

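```bash
python3 - <<'E'
from step import *
C=pickle.load(open("c12side.pkl","rb"));im=C["image"][85:120,320:360,::-1].astype(float)
cv2.imwrite("pics/14.png",cv2.resize(np.clip((im-110)*4,0,255).astype(np.uint8),None,fx=14,fy=14,interpolation=cv2.INTER_NEAREST))
W=pickle.load(open("c12wrist.pkl","rb"))
for z in(0,.0187,.03,.04):print(z,proj(W,np.array([0.55508,-0.28614,0.16997+z])).round(1),proj(W,np.array([0.55508+.011,-0.28614,0.16997+z])).round(1),proj(W,np.array([0.55508-.011,-0.28614,0.16997+z])).round(1))
E
```

```text
0 [323.9 241.4] [324.7 224.1] [323.1 258. ]
0.0187 [324.  254.9] [324.9 236. ] [323.1 273.1]
0.03 [324.  264.6] [325.  244.5] [323.1 284. ]
0.04 [324.1 274.5] [325.1 253.2] [323.1 294.9]
```

View pics/14.png

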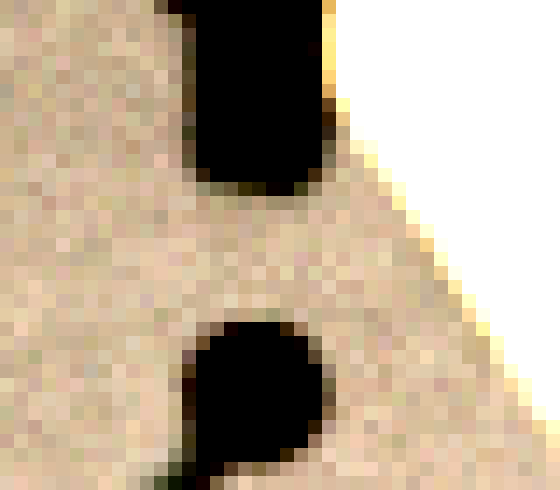

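The wrist view shows the tips in line with the knob (323,228). The side view, however, puts the visible tip end at row 98, about 10 px above the knob top (row 108), so the shut fingertips sit farther back than I assumed. I descend by feel, watching the force.

```bash
python3 - <<'E'
from step import *
f0=np.mean([robot.sense()["wrist_force"] for _ in range(3)],0);print(f0)
for dz in np.arange(.004,-.0161,-.004):
    robot.move_l(tip(54,dz),.06);s=robot.sense();print(round(dz,3),s["wrist_force"].round(1),s["position"].round(4),round(s["clock"],1))
    if s["wrist_force"][2]>1.8:break
c=robot.read_camera("side");cv2.imwrite(f"pics/15_side.png",cv2.resize(c["image"][60:170,270:390,::-1],None,fx=5,fy=5,interpolation=cv2.INTER_CUBIC))
c=robot.read_camera("wrist");cv2.imwrite(f"pics/15_wrist.png",c["image"][:,:,::-1])
E
```

```text
[-0.41258401 -0.06805246  0.5368479 ]
0.004 [-0.8 -0.   0.4] [ 0.5551 -0.2859  0.1648] 22.4
0.0 [ 0.2  0.6 -0.5] [ 0.555  -0.2858  0.1606] 22.6
-0.004 [ 0.3 -0.9 -0.1] [ 0.555  -0.2858  0.1566] 22.9
-0.008 [-0.  -0.6 -0.1] [ 0.555  -0.2859  0.1527] 23.1
-0.012 [-0.3 -0.3  0.1] [ 0.555  -0.2858  0.1487] 23.4
-0.016 [-0.   0.4 -0.6] [ 0.555  -0.2858  0.1447] 23.6
```

View pics/15_side.png

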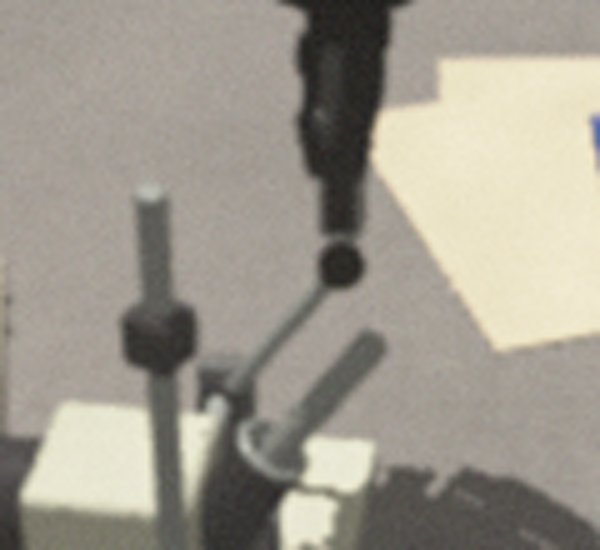

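View pics/15_wrist.png

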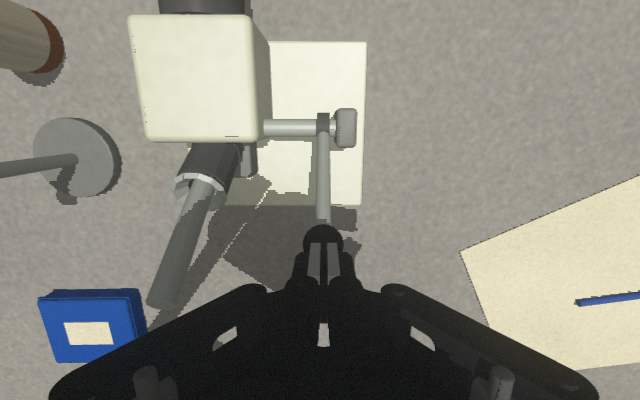

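The tips are now just above the knob (side crop (340,240)). I continue to contact and then follow the arc.

```bash
python3 - <<'E'
from step import *
dz=-.016
for dz in np.arange(-.018,-.0401,-.002):
    robot.move_l(tip(54,dz),.06);s=robot.sense();print(round(dz,3),s["wrist_force"].round(1),s["position"].round(4),round(s["clock"],1))
    if s["wrist_force"][2]>1.3:break
json.dump(float(dz),open("dz.json","w"))
E
```

```text
-0.018 [ 1.1 -1.1  0.3] [ 0.5551 -0.2859  0.1428] 24.0
-0.02 [ 0.4 -0.3 -1.3] [ 0.5551 -0.2859  0.1408] 24.2
-0.022 [-0.3  0.  -0.4] [ 0.5551 -0.2859  0.1388] 24.5
-0.024 [-5.8  1.   6.5] [ 0.5549 -0.2861  0.1375] 24.7
```

```bash
python3 - <<'E'
from step import *
dz=-.0255
for a in [50,45,40,35,30,25,20]:
    robot.move_l(tip(a,dz),.06);s=robot.sense();print(a,s["wrist_force"].round(1),s["position"].round(4),round(s["clock"],1))
    if np.linalg.norm(s["wrist_force"])>18:break
c=robot.read_camera("side");cv2.imwrite(f"pics/16_side.png",cv2.resize(c["image"][60:190,270:390,::-1],None,fx=4.5,fy=4.5,interpolation=cv2.INTER_CUBIC))
c=robot.read_camera("wrist");cv2.imwrite(f"pics/16_wrist.png",c["image"][:,:,::-1])
E
```

```text
50 [-5.2  0.1  9.2] [ 0.5485 -0.2865  0.1317] 25.0
45 [-1.3 -0.7  1.4] [ 0.5417 -0.2867  0.1245] 25.3
40 [ 0.4  0.  -0.4] [ 0.5355 -0.2868  0.117 ] 25.6
35 [0.3 0.4 1. ] [ 0.5295 -0.2869  0.1091] 25.9
30 [ 0.3  0.3 -0.3] [ 0.5243 -0.2872  0.1011] 26.2
25 [0.6 0.4 0.9] [ 0.5198 -0.2874  0.0925] 26.6
20 [-0.7  0.2 -0.5] [ 0.5162 -0.2875  0.0837] 26.9
```

View pics/16_side.png

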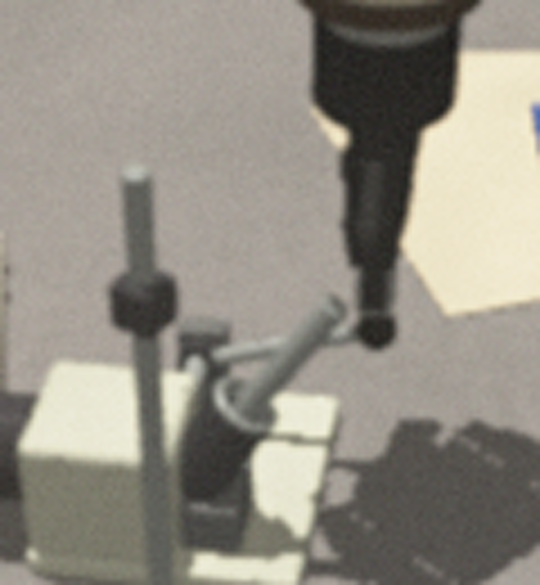

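View pics/16_wrist.png

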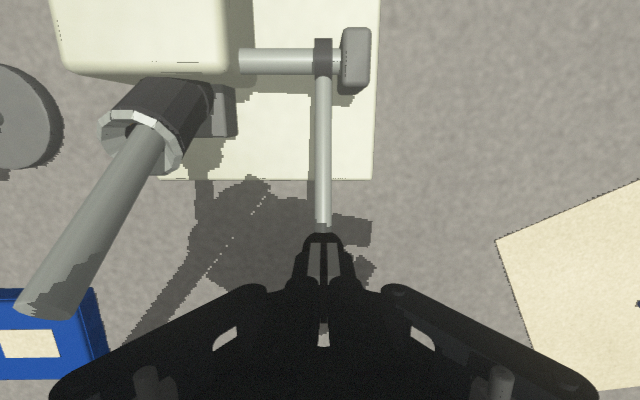

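The lever is following (knob at side ≈(353,133)). I go on to the stop.

```bash
python3 - <<'E'
from step import *
dz=-.0255
st=[(15,0),(10,0),(6,0),(3,0)]+[(2,-k) for k in np.arange(0,.0121,.001)]
for a,e in st:
    robot.move_l(tip(a,dz+e),.06);s=robot.sense();print(a,e,s["wrist_force"].round(1),s["position"].round(4),round(s["clock"],1))
    if s["wrist_force"][2]>14:break
robot.wait(.2);s=robot.sense();print(s["wrist_force"].round(1))
c=robot.read_camera("side");cv2.imwrite(f"pics/17_side.png",cv2.resize(c["image"][60:190,270:390,::-1],None,fx=4.5,fy=4.5,interpolation=cv2.INTER_CUBIC))
c=robot.read_camera("wrist");cv2.imwrite(f"pics/17_wrist.png",c["image"][:,:,::-1])
E
```

```text
15 0 [0.1 0.4 0.8] [ 0.5133 -0.2876  0.0744] 27.3
10 0 [ 0.4 -0.7 -0.2] [ 0.5113 -0.2877  0.0651] 27.6
6 0 [-0.2  0.8 -0.4] [ 0.5102 -0.2878  0.0575] 27.9
3 0 [-0.2  0.4  3.7] [ 0.5103 -0.2882  0.0525] 28.1
2 -0.0 [-3.8  1.9 19. ] [ 0.5105 -0.2884  0.0517] 28.4
[-3.2  2.1 18.4]
```

View pics/17_side.png

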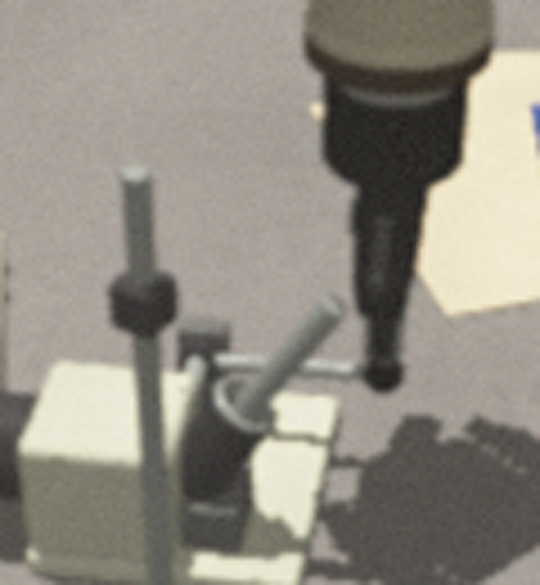

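View pics/17_wrist.png

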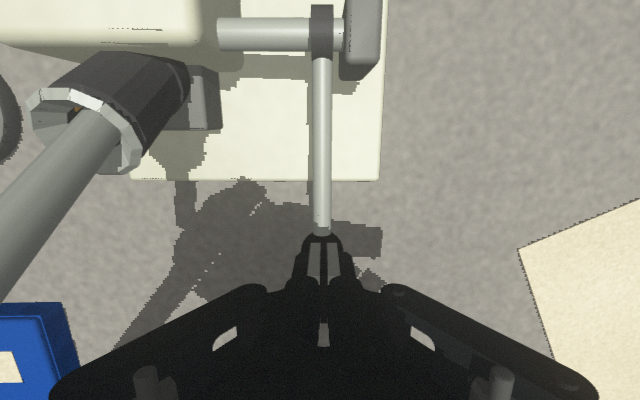

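A firm stop at 18–19 N. I lift off and check everything.

```bash
python3 - <<'E'
from step import *
p=robot.sense()["position"]
robot.move_l(p+[0,0,.05],.1)
robot.move_l(p+[-.06,0,.2],.25)
robot.move_l([.36,-.22,.30],.25)
s=robot.sense();print(s["clock"],s["position"],s["wrist_force"].round(1))
for n in("side","top","wrist"):
    c=robot.read_camera(n);pickle.dump(c,open(f"c18{n}.pkl","wb"));im=c["image"][:,:,::-1]
    print(n,"knob pred closed",proj(c,tip(2)-[0,0,.012]).round(1),"bar top",proj(c,MOUTH+.08*AX).round(1))
    if n=="side":im2=cv2.resize(im[70:240,230:400],None,fx=3.5,fy=3.5,interpolation=cv2.INTER_CUBIC)
    elif n=="top":im2=cv2.resize(im[110:260,330:480],None,fx=4,fy=4,interpolation=cv2.INTER_CUBIC)
    else: im2=im
    cv2.imwrite(f"pics/18_{n}.png",im2)
    if n!="wrist":cv2.imwrite(f"pics/18_{n}_full.png",im)
E
```

```text
30.7583 [ 0.36019251 -0.21997132  0.2990691 ] [-0.2  0.3 -0.3]
side knob pred closed [355.  142.4] bar top [341.1 126.3]
top knob pred closed [432.5 215.3] bar top [403.9 201.8]
wrist knob pred closed [384.8  54.7] bar top [305.6  -4.6]
```

View pics/18_side.png

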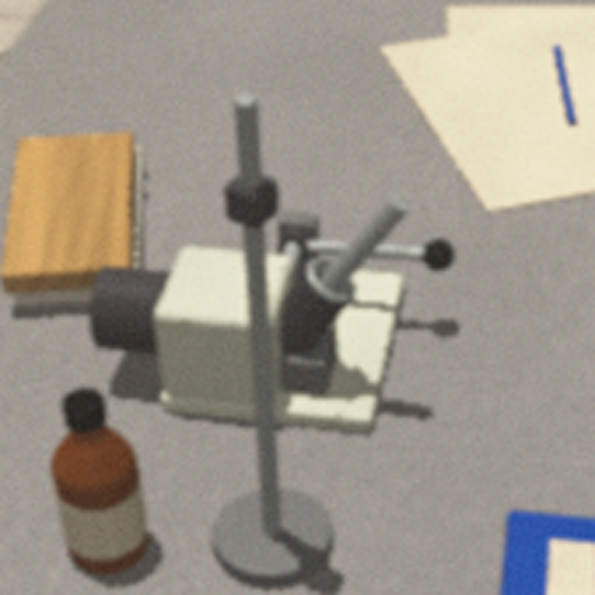

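View pics/18_top.png

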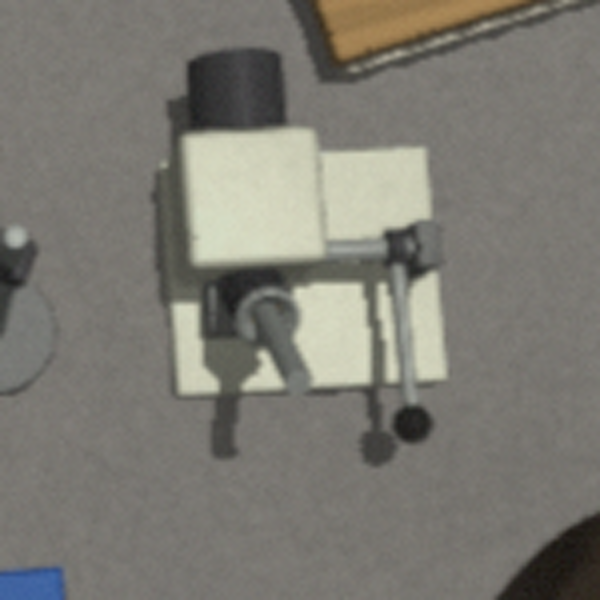

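View pics/18_wrist.png

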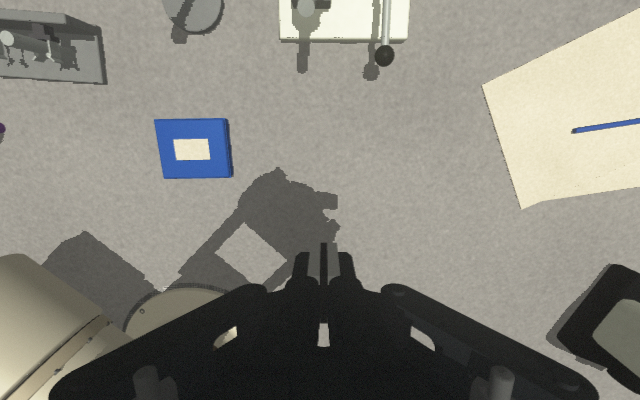

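View pics/18_side_full.png

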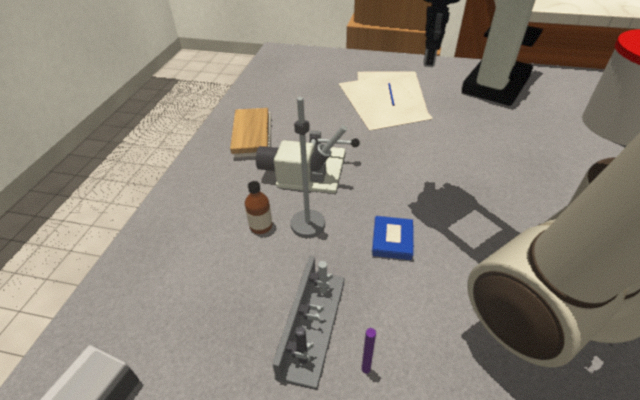

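```bash
python3 - <<'E'
from step import *
C={n:pickle.load(open(f"c18{n}.pkl","rb")) for n in("side","top")}
cv2.imwrite("pics/19.png",np.hstack([cv2.resize(C["side"]["image"][115:165,310:360,::-1],(390,390),interpolation=cv2.INTER_CUBIC),cv2.resize(C["top"]["image"][175:225,380:430,::-1],(390,390),interpolation=cv2.INTER_CUBIC)]))
X,r=tri([(C["side"],(343.6,128.6)),(C["top"],(404,204.6))]);d=X-MOUTH;print(X,r,"axial",d@AX,"lat",d@UX,d@FYv,"len",np.linalg.norm(d))
E
```

```text
[ 0.5259343  -0.19803374  0.16434099] [array([-0.1, -0. ]), array([0. , 0.1])] axial 0.07724991427341536 lat -0.008118797063859345 -0.0009809020016779144 len 0.07768156982033157
```

View pics/19.png

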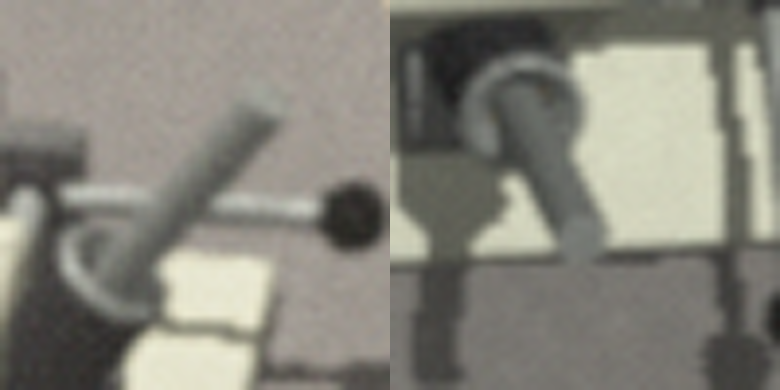

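```bash
python3 - <<'E'
from step import *
A=pickle.load(open("c0_side.pkl","rb"))["image"];B=pickle.load(open("c18side.pkl","rb"))["image"]
for n,(x0,y0,x1,y1) in dict(bottle=(240,175,280,240),box=(368,212,420,262),short=(312,255,335,290),hex=(285,318,320,370),purple=(360,322,380,378)).items():
    print(n,cv2.phaseCorrelate(A[y0:y1,x0:x1].mean(2),B[y0:y1,x0:x1].mean(2)))
print(robot.sense()["clock"]);robot.hand_in()
E
```

```text
bottle ((0.054500836417101794, 0.01719949458413339), 0.9753685022548513)
box ((-0.14296022767096872, 0.08693028806009906), 0.8377949460918678)
short ((0.075746607784831, -0.07937051568931253), 0.5492141775302687)
hex ((-0.10877597420177665, -0.02669422443522862), 0.915995057799877)
purple ((-0.0017715152573316573, -0.0972647313079591), 1.020150853782979)
30.9083
the job is handed in; nothing more can be done
```

The job is handed in, at about 31 s of the 64 s allowed. I pulled the long round bar straight forward out of the middle clip. I then carried it around the robot side of the stand and fed it, foot first, into the collet. After letting go, I pressed the lever down onto its stop and moved the arm clear.

**Bar on the stop:** axial contact came at 49 mm against the 50 mm expected. Afterwards the bar's top triangulated about 77 mm above the mouth along the axis, against 80 mm expected. The difference is within the cameras' accuracy.

**Lever closed:** it met a firm stop at 18–19 N. In the side view, the knob sits where the fully closed position predicts, at pixel (355.1,142.4) against (355.0,142.4).

**Bystanders:** the bottle, slide box, hex bar, short bar and purple bar moved less than 0.2 px in the side view. The highest wrist force I read was about 19 N.

Two checks did not match what I expected:
- **Bar leans slightly:** its top is about 8 mm towards the robot from the nominal axis. The bore's clearance should allow about 7 mm. The bar sagged when released, and locking it did not visibly straighten it.
- **Fingertips farther back than stated:** at the knob, the shut fingertips were about 25 mm behind the stated TCP. I therefore found the knob by force rather than by position.

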